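Walk the die block round to the fence

TASK

The heavy steel die block stands the wrong way round on the set-up plate. Walk it round by gently pushing at its corners, never gripping or lifting it, until one of its long sides faces the fence; have it nearly square before it touches, so that no corner digs into the fence. Then push it home so that the long side lies flat against the fence with the block centred on the red line, take the hand away, and leave the bolt, the nut and the octagonal mould plate where they are.

Things in the scene. Friction and masses are not known exactly. Their poses are not given: they have to be found in the camera images.
- block: bright steel die block, 90 mm along its x, 120 mm along its y, 45 mm high, about 3.6 kg, sliding on the plate with friction of about 0.3 (pushes of 5 to 15 N move it; it stops as soon as the push stops). A ring of small bores in its top. Origin at the centre of its underside, z up. Its two long sides are the faces at x = +45 mm and x = -45 mm; either one may go to the fence.
- fence: ground steel angle bolted across the far part of the plate: a straight upright face 220 mm long and 32 mm high, a red line at its middle. Origin on that face at the middle (at the red line), level with the plate's top; x points squarely into the fence, away from the block, y along the fence. Steel 46 mm deep behind the face. It does not move. Beyond each end of it a strap clamp stands on the plate, nearest part 134 mm from the middle, up to 62 mm above the plate.
- plate: grey set-up plate with dark T-slots, fixed on the bench, 320 mm along its x, 420 mm along its y, top 20 mm above the bench. Origin at the centre of its underside; x towards the fence, whose face stands 105 mm from the plate's centre; the fence is parallel to the plate's y.
- bolt: loose steel hex bolt standing upright on its head on the plate near one side edge: head 35 mm across and 12 mm high, whole height 62 mm. Origin at the centre of its underside. To be left alone.
- nut: loose dark flanged hex nut on the plate near the other side edge: 42 mm across, 22 mm high. Origin at the centre of its underside. To be left alone.
- mould: loose octagonal aluminium mould plate lying on the bench to the robot's right, 170 mm across, 16 mm thick. Origin at the centre of its underside. To be left alone.
Things that resemble listed ones, but are neither listed nor needed, are in the scene too. Of the things that look like the block, the largest one is meant.

How it is judged:
On the way:
1. the block is turned nearly square to the fence (within 11 degrees) while it still stands clear of it (angle between the x axis of block and the x axis of fence, either way round below 0.2 rad and x of block in the frame of fence below -0.049 m), for 0.1 s.
At the end, for the whole second after the job is handed in: The block rests flat on the plate with a long side against the fence: square to it within 2 degrees, its centre 45 mm in front of the fence's face within 3 mm, within 20 mm of the fence's middle (the red line), at rest; the bolt, the nut and the mould plate within 12 mm of where they stood (angle between the x axis of block and the x axis of fence, either way round below 0.035 rad and x of block in the frame of fence between -0.048 and -0.042 m and y of block in the frame of fence between -0.02 and 0.02 m and z of block in the frame of fence between -0.004 and 0.004 m and angle between block's own z axis and vertical below 0.03 rad and linear speed of block below 0.01 m/s and angular speed of block below 0.05 rad/s and distance of each of bolt, nut, mould from where it was at the start of the episode below 0.012 m); the robot touches nothing.
It fails at once if the block is lifted off the plate (by more than 8 mm) or falls from it (z of block in the frame of fence above 0.008 m or z of block in the frame of fence below -0.008 m).
It fails at once if the block is tipped by more than 7 degrees (angle between block's own z axis and vertical above 0.12 rad).
It fails at once if a corner digs into the fence: the block bears on the fence while still more than 11 degrees out of square (angle between the x axis of block and the x axis of fence, either way round above 0.2 rad and contact force between block and fence above 1 N).
It fails at once if the block is shoved: it slides faster than 0.3 m/s (linear speed of block above 0.3 m/s).
It fails at once if the bolt, the nut or the mould plate is moved by more than 12 mm or lifted (distance of any of bolt, nut, mould from where it was at the start of the episode above 0.012 m or angle between bolt's own z axis and vertical above 0.3 rad).
It also fails if it takes over 72 s, if anything falls off the work surface, if the arm or the gripper's body presses on something with over 40 N, if the wrist force passes 120 N, or if a joint passes its speed limit or range.

ROBOT

A 7-joint arm with a two-finger parallel gripper is mounted at the origin on the work surface. World frame = base frame: x ahead of the robot, y to its left, z up, the work surface at z = 0. Lengths are in m, angles in rad, forces in N, time in s.
With the tool pointing down it reaches from about 0.4 to 0.875 m from the base axis. Payload 19.3 kg.
Tool frame: the origin (TCP) lies between the finger pads; the fingertips stand 14 mm ahead of it and the grasp point (between the pads) lies 5 mm behind it; x points along the fingers, z is the direction in which the jaws open and shut, and the axes are right-handed (so a half turn about x gives the same grasp; the last joint's range is limited). The gripper opens to 85 mm and grips with 20 to 120 N. Pads are 22 mm wide; open, the fingers measure 114 mm over their backs; the gripper's body (76 mm by 85 mm) begins 54 mm behind the grasp point. The pads swing forward as they close: fully open they stand 13 mm farther back than shut.
Start: joints at [1.192, 0.521, -0.036, 1.599, 0.021, 1.021, -0.113], TCP at [0.19, -0.595, 0.245] pointing down, gripper open.
Joint ranges: [-2.91, 2.91], [-0.3, 2.13], [-1.5, 1.42], [0.17, 2.43], [-1.26, 4.41], [0.16, 1.93], [-2.52, 2.52]. Speed limits (rad/s): [1.89, 1.89, 2.39, 2.39, 3.01, 3.01, 3.01].

INTERFACE

Orientations are given as a unit quaternion [w, x, y, z].
In Python, from bench import manip gives the robot as it stands. The module is installed in compiled form; this text tells all that it offers.
- The arm moves only by the tool move_arm, never from a script. Its argument "deltas" is a list that holds one entry, the list of rows, each a list of 7 numbers: the opening, from 0 (shut) to 1 (fully open), then the shift along the tool's x, y, z in mm, then the turn, a rotation vector about the tool's x, y, z in rad. A call has 1 to 20 rows; each row is the pose to reach, as a shift and turn from the pose measured when the call began, along the tool's axes at that moment; what a row does not reach only later rows make up. A row lasts 1/12 s, in which the tool goes at most 41.7 mm and 7.16 degrees, less where a joint would pass 70% of its speed; a pose out of reach is approached as far as the arm can. A call with a gripper value outside its range is refused whole. The fingers move at their own pace and stop on an object; the grip force is fixed at half the most. Time passes only in rows, so rows that repeat a pose let the fingers close. It gives the time, the measured TCP pose, the force and the opening at its end, in the units of the state.
- manip.get_obs(): the state, without advancing time (a new reading comes with each control period).
- manip.camera(name): name is "scene" or "top" or "wrist"; returns a dict with "image" (384x512x3 uint8, red, green, blue), "fovy" (degrees; the focal length in pixels is half the picture's height over the tangent of half this angle, whatever the lens; pixels are square), "cx", "cy" (the principal point, pixels), "pose" (4x4, takes a point from camera to world coordinates). Camera axes: x right, y up, looking along -z (the intrinsics and any distortion apply to the point x, -y, -z); pixel columns grow to the right and rows downward; lengths in m; the calibration is good to about 2 mm. A picture is of the moment at which its call begins. There is no depth.
- manip.sign_off(): hands the job in, once; it reports no verdict.
Trained networks look in the newest picture that a camera, given by its name, has taken for a name from the list of things; names that differ only in an ending like _2 or _b are one class to them, and where a whole thing is asked for, a point or a joint stands for the part that bears it (a point fixed in the world has none). Each returns a list of dicts, best first, with "p" (0 to 1); they miss things now and then, are a little off and sometimes report something else, mostly with a low value. They report only what shows in the picture. A call takes as long as a camera call. They do not tell look-alikes from the thing itself.
- manip.spot_in(name, camera): "bbox" ([left, top, width, height] in pixels, round what is visible of it).
The state is a dict: "time_s": time; "qpos": joint angles; "qvel": joint speeds; "tau": joint torques, N m; "ee_pos": TCP position; "orientation": TCP orientation; "ft_force": force on the tool from outside, world axes, zero at the start; "ft_torque": the same for the moment, N m; "finger_gap": finger opening in m.
Only numpy, scipy, OpenCV 4.12 (cv2) and the standard library are available. Lean on these libraries where they do the work, as an engineer would, in place of code of your own. Each camera call takes 0.05 s, during which the arm holds its last target.

## Working session

There is one attempt and no reset: what is moved stays moved. The work goes in short steps, Python scripts to look and compute and a tool call to move; the robot and the scene stay as the last step left them, time stands still between calls to the robot, and variables do not carry over. Pictures are saved under pics/ and viewed, and the job is handed in when it is done.

Besides the shell and the picture viewer there is one more tool, called after "Call:" as a command line: name --argument value ..., lists and objects as JSON in quotes. move_arm: Moves the arm, as the interface text tells. Its arguments: {"type":"object","properties":{"deltas":{"type":"array"}},"required":["deltas"]}

```bash
mkdir -p pics; python3 - <<'E'
from bench import manip
import cv2, numpy as np
for n in ["scene","top","wrist"]:
    c=manip.camera(n); cv2.imwrite(f"pics/{n}0.png",c["image"][:,:,::-1]); print(n,c["fovy"],c["cx"],c["cy"],np.round(c["pose"],4).tolist(),[k for k in c])
    for o in ["block","fence","plate","bolt","nut","mould"]: print(o,[(np.round(d["bbox"],0).tolist(),round(d["p"],2)) for d in manip.spot_in(o,n)])
o=manip.get_obs();print(o)
E
```

```text
scene 43.775617778266735 255.20301428621727 187.09492639885696 [[-0.8262, -0.419, 0.3767, 1.1506], [0.5634, -0.612, 0.555, 0.6804], [-0.002, 0.6708, 0.7416, 1.0728], [0.0, 0.0, 0.0, 1.0]] ['image', 'fovy', 'cx', 'cy', 'pose']
block [([280.0, 167.0, 52.0, 45.0], 0.85), ([337.0, 270.0, 40.0, 36.0], 0.78), ([190.0, 243.0, 33.0, 28.0], 0.73)]
fence [([232.0, 174.0, 43.0, 67.0], 0.9)]
plate [([214.0, 137.0, 165.0, 139.0], 0.94)]
bolt [([335.0, 216.0, 12.0, 22.0], 0.49)]
nut [([292.0, 137.0, 17.0, 15.0], 0.52)]
mould [([218.0, 93.0, 47.0, 37.0], 0.68), ([334.0, 214.0, 11.0, 21.0], 0.61)]
top 46.91608272055234 258.18027577059644 192.10182885721872 [[0.0109, 0.9785, -0.206, 0.4026], [-0.9999, 0.0118, 0.0031, -0.0907], [0.0054, 0.206, 0.9785, 1.2067], [0.0, 0.0, 0.0, 1.0]] ['image', 'fovy', 'cx', 'cy', 'pose']
block [([91.0, 201.0, 37.0, 27.0], 0.76), ([204.0, 108.0, 33.0, 32.0], 0.65), ([206.0, 220.0, 38.0, 49.0], 0.6)]
fence [([197.0, 174.0, 86.0, 26.0], 0.94)]
plate [([143.0, 166.0, 173.0, 137.0], 0.64)]
bolt []
nut [([283.0, 280.0, 17.0, 15.0], 0.71), ([208.0, 218.0, 38.0, 51.0], 0.6)]
mo
[... 298 characters left out ...]
olt []
nut []
mould []
{'time_s': 1.05, 'qpos': array([ 1.19180587,  0.52137041, -0.03629978,  1.59952584,  0.02120745,
        1.02114235, -0.11281816]), 'qvel': array([-0.00016435,  0.00167766,  0.00021425, -0.00081157,  0.0003332 ,
        0.00092405, -0.00096247]), 'tau': array([-1.51293980e-04, -9.26843476e+01,  1.97837837e+00, -3.70242476e+01,
        1.80509838e-02,  1.94364220e-03,  4.40698059e-06]), 'ee_pos': array([ 0.18990386, -0.59541662,  0.24529997]), 'orientation': array([ 0.57091192,  0.41718626,  0.5709516 , -0.4171684 ]), 'ft_force': array([-0.21481155,  0.58135825, -1.15915833]), 'ft_torque': array([ 0.01729687, -0.05183208,  0.03084337]), 'finger_gap': 0.0854232234308714}
```

```bash
python3 - <<'E'
import cv2
a=cv2.imread("pics/top0.png"); cv2.imwrite("pics/top0c.png",cv2.resize(a[150:320,60:330+0],None,fx=2.9,fy=2.9,interpolation=cv2.INTER_CUBIC))
a=cv2.imread("pics/scene0.png"); cv2.imwrite("pics/scene0c.png",cv2.resize(a[120:290,190:390],None,fx=3.5,fy=3.5,interpolation=cv2.INTER_CUBIC))
E
```

```text
(no output)
```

View pics/top0.png

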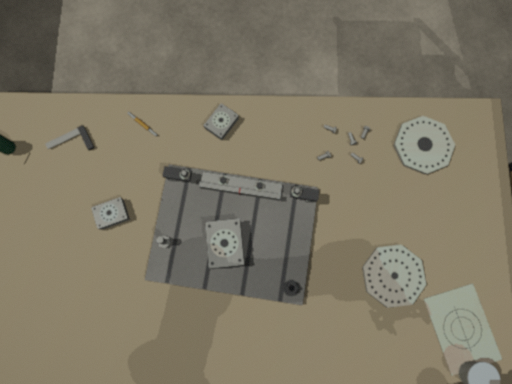

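View pics/top0c.png

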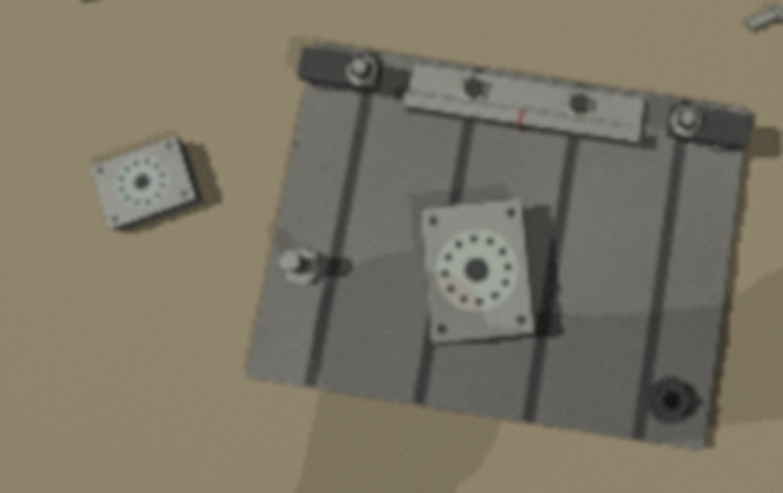

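View pics/scene0c.png

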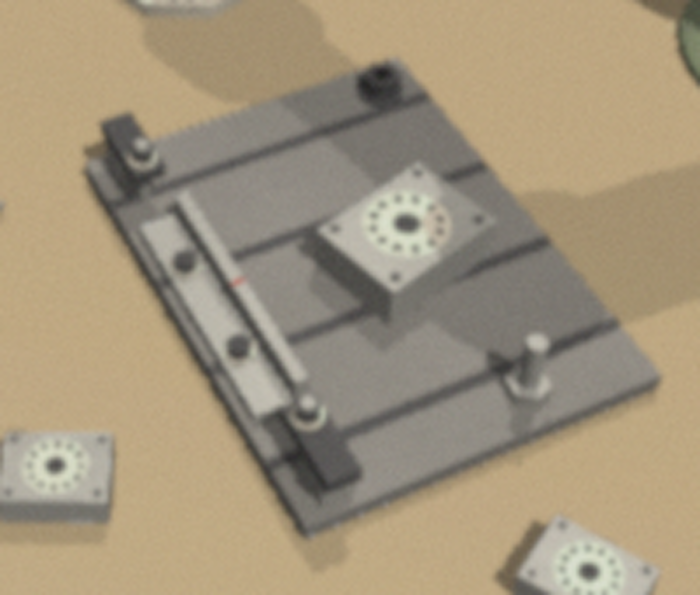

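View pics/scene0.png

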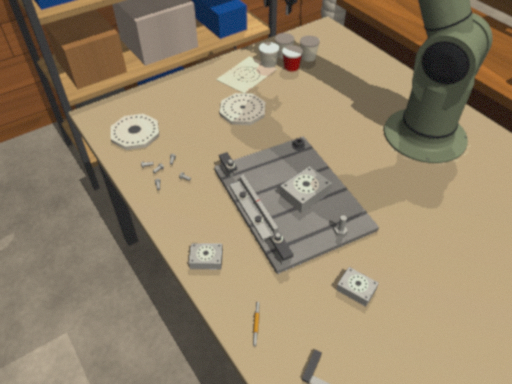

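```bash
cat > h.py <<'E'
import numpy as np, cv2
CAM={}
def K(c):
    f=384/2/np.tan(np.radians(c["fovy"])/2); return f,c["cx"],c["cy"]
def px2w(c,u,v,z):
    f,cx,cy=K(c); P=np.array(c["pose"]); d=P[:3,:3]@np.array([(u-cx)/f,-(v-cy)/f,-1]); o=P[:3,3]
    return o+d*(z-o[2])/d[2]
def w2px(c,p):
    f,cx,cy=K(c); P=np.array(c["pose"]); q=P[:3,:3].T@(np.asarray(p)-P[:3,3]); return np.array([cx+f*q[0]/-q[2],cy-f*q[1]/-q[2]])
E
python3 - <<'E'
from bench import manip
from h import *
import pickle
t=manip.camera("top"); s=manip.camera("scene"); pickle.dump((t,s),open("c0.pkl","wb"))
def T(u,v,z): return px2w(t,60+u/2.9,150+v/2.9,z)
def S(u,v,z): return px2w(s,190+u/3.5,120+v/3.5,z)
pc=[T(*p,0.02) for p in [(303,45),(752,112),(710,447),(247,378)]]
print(np.round(pc,3)); print([np.linalg.norm(pc[i]-pc[(i+1)%4]) for i in range(4)])
bc=[T(*p,0.065) for p in [(421,211),(521,199),(535,331),(433,342)]]
print(np.round(bc,4),np.round(np.mean(bc,0),4)); print([np.linalg.norm(bc[i]-bc[(i+1)%4]) for i in range(4)])
bs=[S(*p,0.065) for p in [(318,230),(417,162),(497,216),(392,292)]]
print(np.round(bs,4),np.round(np.mean(bs,0),4)); print([np.linalg.norm(bs[i]-bs[(i+1)%4]) for i in range(4)])
print("fence top z=.052 front ends",T(404,108,.052),T(640,142,.052),"red",T(520,126,.052))
print("scene fence: ",S(183,195,.052),S(303,382,.052),"red",S(240,280,.052))
print("bolt",T(290,262,.082),S(538,345,.082),"nut",T(672,400,.042),S(380,80,.042))
E
```

```text
[[ 0.725  0.166  0.02 ]
 [ 0.664 -0.262  0.02 ]
 [ 0.356 -0.219  0.02 ]
 [ 0.412  0.2    0.02 ]]
[np.float64(0.43267734011780845), np.float64(0.3114124559402992), np.float64(0.42270495263192204), np.float64(0.3144439819705726)]
[[ 0.5599  0.0425  0.065 ]
 [ 0.5718 -0.0468  0.065 ]
 [ 0.4548 -0.0614  0.065 ]
 [ 0.4443  0.0279  0.065 ]] [ 0.5077 -0.0095  0.065 ]
[np.float64(0.09011481439985201), np.float64(0.11783939260927413), np.float64(0.08990090743689445), np.float64(0.11649192741173664)]
[[ 0.5754 -0.0369  0.065 ]
 [ 0.4602 -0.0522  0.065 ]
 [ 0.445   0.0336  0.065 ]
 [ 0.5665  0.0493  0.065 ]] [ 0.5118 -0.0016  0.065 ]
[np.float64(0.11616757590833227), np.float64(0.08712340835265286), np.float64(0.12244271261994115), np.float64(0.08660098337002922)]
fence top z=.052 front ends [0.65702166 0.06306208 0.052     ] [ 0.62771866 -0.15437874  0.052     ] red [ 0.64137634 -0.04408687  0.052     ]
scene fence:  [ 0.6380447  -0.14231942  0.052     ] [0.67029447 0.07361685 0.052     ] red [ 0.6518675  -0.03775853  0.052     ]
bolt [0.51130002 0.15341221 0.082     ] [0.51782484 0.16323876 0.082     ] nut [ 0.39675571 -0.18343416  0.042     ] [ 0.40684924 -0.16963562  0.042     ]
```

```bash
cat >> h.py <<'E'
from scipy.spatial.transform import Rotation as R
def Rm(q): return R.from_quat([q[1],q[2],q[3],q[0]])
def fmtR(o): 
    return Rm(o["orientation"]).as_matrix()
def target_R(yaw_jaw, cur):
    # tool x down, z axis along yaw_jaw (world angle); pick the sign nearest to current
    best=None
    for s in (0,np.pi):
        z=np.array([np.cos(yaw_jaw+s),np.sin(yaw_jaw+s),0]); x=np.array([0,0,-1.]); y=np.cross(z,x)
        M=np.stack([x,y,z],1); rv=R.from_matrix(cur.T@M).as_rotvec()
        if best is None or np.linalg.norm(rv)<np.linalg.norm(best): best=rv
    return best
def plan(o,pts,yaw=None):
    """world points -> tool deltas mm (+rotvec)"""
    M=fmtR(o); rv=target_R(yaw,M) if yaw is not None else np.zeros(3)
    return [np.round(M.T@(np.asarray(p)-o["ee_pos"])*1000,1).tolist() for p in pts],np.round(rv,3).tolist()
E
python3 - <<'E'
from bench import manip
from h import *
o=manip.get_obs(); print(np.round(fmtR(o),3))
print(plan(o,[(.42,-.42,.3),(.5,-.2,.3),(.46,-.04,.3)],np.radians(90-7.7)))
E
```

```text
[[-0.     0.953  0.304]
 [ 0.     0.304 -0.953]
 [-1.    -0.    -0.   ]]
([[-54.7, 272.5, -97.2], [-54.7, 415.6, -282.5], [-54.7, 426.1, -447.1]], [0.443, -0.0, 0.0])
```

Call:
move_arm --deltas '[[[0,-10,40,-15,0.04,0,0],[0,-20,80,-30,0.1,0,0],[0,-30,120,-45,0.16,0,0],[0,-40,160,-60,0.22,0,0],[0,-50,200,-75,0.28,0,0],[0,-55,240,-90,0.34,0,0],[0,-55,272,-110,0.4,0,0],[0,-55,305,-140,0.443,0,0],[0,-55,335,-175,0.443,0,0],[0,-55,360,-210,0.443,0,0],[0,-55,380,-245,0.443,0,0],[0,-55,390,-280,0.443,0,0],[0,-55,395,-315,0.443,0,0],[0,-55,395,-350,0.443,0,0],[0,-55,395,-385,0.443,0,0],[0,-55,395,-420,0.443,0,0],[0,-55,395,-440,0.443,0,0],[0,-55,395,-447,0.443,0,0]]]'

```text
time_s: 2.65
ee_pos: [0.4296, -0.0467, 0.3007]
orientation: [0.466, 0.532, 0.466, -0.531]
ft_force: [1.0, -0.0, -0.3]
finger_gap: 0.0001
```

```bash
python3 - <<'E'
from bench import manip
from h import *
import pickle
c={n:manip.camera(n) for n in ["wrist","top","scene"]}; pickle.dump(c,open("c1.pkl","wb"))
for n in c: cv2.imwrite(f"pics/{n}1.png",cv2.resize(c[n]["image"][:,:,::-1],None,fx=1.5,fy=1.5,interpolation=cv2.INTER_CUBIC))
o=manip.get_obs(); print(o["ee_pos"],np.round(c["wrist"]["pose"],4).tolist())
tip=o["ee_pos"]+fmtR(o)[:,0]*.014
for n in c: print(n,w2px(c[n],tip)*1.5)
for ob in ["block","bolt","nut","fence"]: print(ob,[(np.round(d["bbox"],0).tolist(),round(d["p"],2)) for d in manip.spot_in(ob,"wrist")])
E
```

```text
[ 0.43066226 -0.04992437  0.30048567] [[-0.1303, 0.9396, 0.3165, 0.5105], [-0.9915, -0.1231, -0.0427, -0.0566], [-0.0012, -0.3194, 0.9476, 0.4288], [0.0, 0.0, 0.0, 1.0]]
wrist [394.52907735 370.08177185]
top [353.97108001 406.46857292]
scene [488.02302914 154.8021213 ]
block [([164.0, 38.0, 98.0, 117.0], 0.84), ([0.0, 53.0, 18.0, 31.0], 0.83)]
bolt [([58.0, 102.0, 51.0, 24.0], 0.55)]
nut [([336.0, 149.0, 34.0, 29.0], 0.73)]
fence []
```

View pics/wrist1.png

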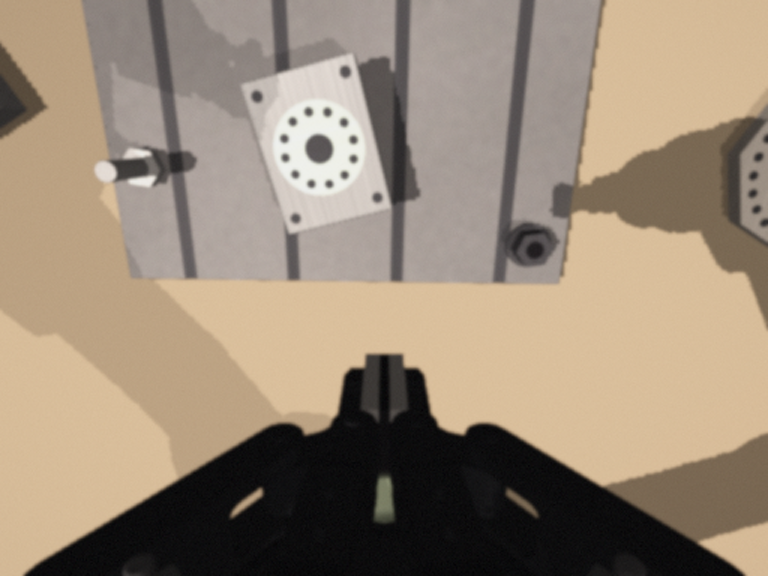

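View pics/top1.png

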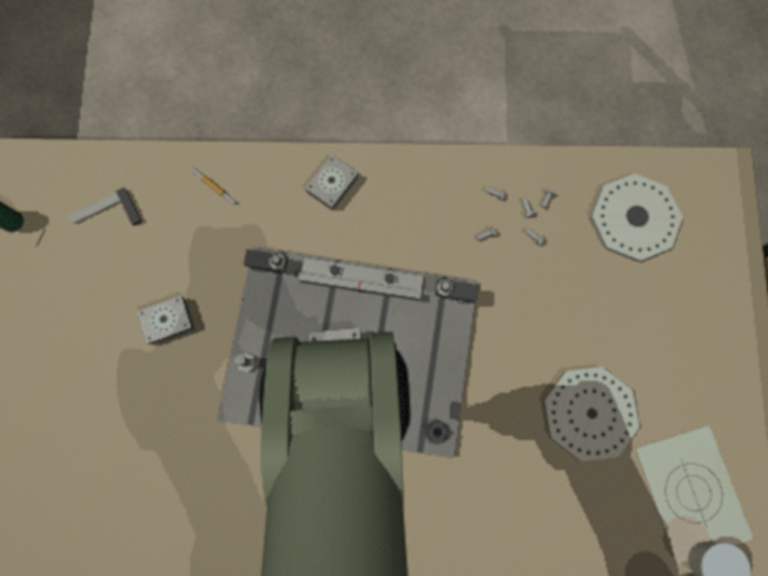

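View pics/scene1.png

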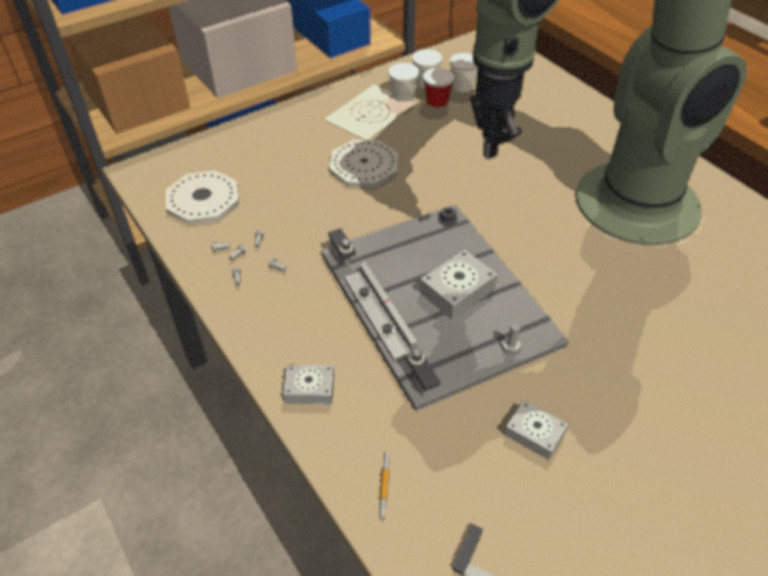

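```bash
python3 - <<'E'
from h import *
import pickle
c=pickle.load(open("c1.pkl","rb"))
def show(n,pts,z): 
    w=[px2w(c[n],u/1.5-.17,v/1.5-.17,z) for u,v in pts]; return np.round(w,4)
b=show("wrist",[(243,85),(352,54),(389,207),(291,233)],.065); print(b,b.mean(0))
print([np.linalg.norm(b[i]-b[(i+1)%4]) for i in range(4)])
print("nut",show("wrist",[(535,250)],.042),"bolt",show("wrist",[(105,171)],.082),"platecorners",show("wrist",[(131,277),(560,283)],.02))
b=show("scene",[(421,279),(463,252),(497,274),(452,303)],.065); print(b,b.mean(0))
print("scene nut",show("scene",[(449,213)],.042),"bolt",show("scene",[(514,330)],.082),"plate c",show("scene",[(566,341),(459,208),(322,252),(418,403)],.02))
print("scene fence ends, red",show("scene",[(366,265),(415,347),(390,301)],.052))
print("top fence ends, red",show("top",[(300,283),(421,297),(360,290)],.052))
E
python3 - <<'E'
import cv2
a=cv2.imread("pics/scene1.png")[190:410,300:580];cv2.imwrite("pics/s1c.png",cv2.resize(a,None,fx=2.7,fy=2.7,interpolation=cv2.INTER_CUBIC))
E
```

```text
[[ 0.5624  0.0444  0.065 ]
 [ 0.5724 -0.0405  0.065 ]
 [ 0.4572 -0.0534  0.065 ]
 [ 0.4464  0.0308  0.065 ]] [ 0.5096   -0.004675  0.065   ]
[np.float64(0.0854868995811639), np.float64(0.1159200155279493), np.float64(0.08488981093158353), np.float64(0.11679452041941008)]
nut [[ 0.3984 -0.1787  0.042 ]] bolt [[0.515  0.1582 0.082 ]] platecorners [[ 0.4161  0.2045  0.02  ]
 [ 0.3556 -0.2092  0.02  ]]
[[ 0.5765 -0.0371  0.065 ]
 [ 0.4658 -0.0483  0.065 ]
 [ 0.449   0.0345  0.065 ]
 [ 0.5648  0.0434  0.065 ]] [ 0.514025 -0.001875  0.065   ]
scene nut [[ 0.4023 -0.1724  0.042 ]] bolt [[0.5233 0.1646 0.082 ]] plate c [[ 0.4222  0.2058  0.02  ]
 [ 0.3585 -0.191   0.02  ]
 [ 0.6743 -0.2445  0.02  ]
 [ 0.7255  0.1598  0.02  ]]
scene fence ends, red [[ 0.636  -0.1371  0.052 ]
 [ 0.6744  0.0789  0.052 ]
 [ 0.65   -0.0342  0.052 ]]
top fence ends, red [[ 0.6536  0.0615  0.052 ]
 [ 0.6308 -0.1539  0.052 ]
 [ 0.6422 -0.0455  0.052 ]]
```

View pics/s1c.png

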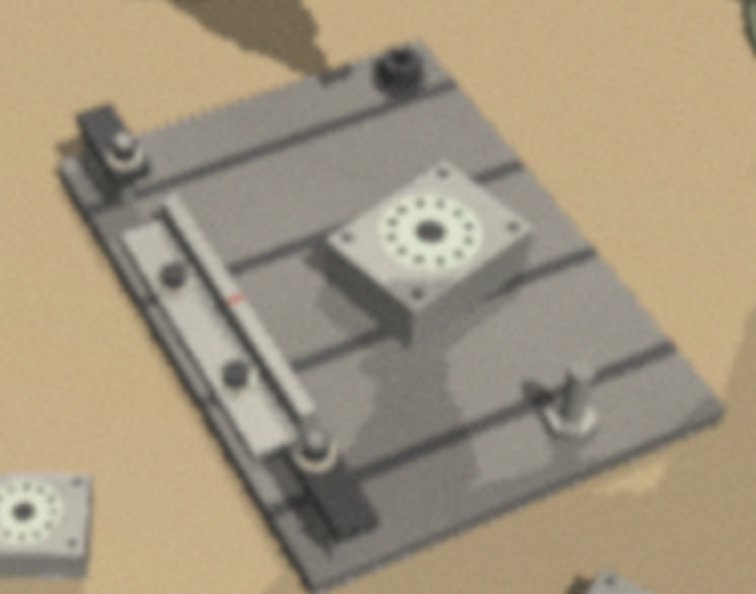

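```bash
cat > sim.py <<'E'
import numpy as np
A,B=.045,.060; C=.053
def step(q,p,v,hx,mu=.2):
    """q block (x,y,th) fence frame; p pusher centre; pusher disc radius hx; v displacement"""
    c,s=np.cos(q[2]),np.sin(q[2]); Rb=np.array([[c,-s],[s,c]])
    pn=p+v; l=Rb.T@(pn-q[:2]); cl=np.clip(l,[-A,-B],[A,B]); d=l-cl; dist=np.linalg.norm(d)
    if dist>=hx or dist==0: return q,pn
    n=-d/dist; pen=hx-dist; r=cl; t=np.array([-n[1],n[0]])
    vb=Rb.T@v
    J=np.array([[1,0,-r[1]],[0,1,r[0]]]); L=np.diag([1,1,1/C**2])
    M=J@L@J.T  # contact vel = M f
    # want contact velocity normal = pen ; stick tangential = vb.t
    vt=n*pen+t*(vb@t); f=np.linalg.solve(M,vt)
    fn,ft=f@n,f@t
    if abs(ft)>mu*fn or fn<0:
        e=n+t*mu*np.sign(ft); k=pen/(n@M@e); f=e*k
    w=L@J.T@f
    return np.array([*(q[:2]+Rb@w[:2]),q[2]+w[2]]),pn
def run(q,a,b,hx=.008,mu=.2,n=400):
    p=np.array(a,float); v=(np.array(b)-p)/n
    for _ in range(n): q,p=step(q,p,v,hx,mu)
    return q
def show(q): return np.round([q[0]*1e3,q[1]*1e3,np.degrees(q[2])],1)
E
python3 - <<'E'
from sim import *
q0=np.array([-.1385,.016,np.radians(14.6-90)])  # th: block x axis angle; target 0
for off in (-.044,-.052):
  for y1 in (0.0,-.02,-.04):
    for mu in (.1,.3):
      q=run(q0,(-.1385+off,.09),(-.1385+off,y1),mu=mu); print(off,y1,mu,show(q))
E
```

```text
-0.044 0.0 0.1 [-123.   -18.9  -49.5]
-0.044 0.0 0.3 [-125.4  -19.9  -48. ]
-0.044 -0.02 0.1 [-117.1  -26.3  -41.8]
-0.044 -0.02 0.3 [-120.6  -28.3  -39.6]
-0.044 -0.04 0.1 [-111.9  -31.4  -34.8]
-0.044 -0.04 0.3 [-116.1  -34.2  -32.3]
-0.052 0.0 0.1 [-124.9  -13.1  -48.8]
-0.052 0.0 0.3 [-127.   -13.8  -47.7]
-0.052 -0.02 0.1 [-119.8  -19.3  -40.9]
-0.052 -0.02 0.3 [-122.9  -20.9  -39.2]
-0.052 -0.04 0.1 [-115.4  -23.5  -34.1]
-0.052 -0.04 0.3 [-119.1  -25.8  -32. ]
```

```bash
python3 - <<'E'
from sim import *
q0=np.array([-.1385,.016,np.radians(14.6-90)])
for y1 in (-.02,-.04,-.06):
  q=run(q0,(-.1385-.05,.09),(-.1385-.05,y1),mu=.2); print("A",y1,show(q))
  for dy in (-.03,-.045,-.06):
    for x1 in (-.17,-.15,-.13):
      print("   B",dy,x1,show(run(q,(-.25,q[1]+dy),(x1,q[1]+dy))))
E
```

```text
A -0.02 [-120.9  -21.8  -40. ]
   B -0.03 -0.17 [-110.7  -14.3  -43.3]
   B -0.03 -0.15 [-99.3  -6.2 -43.1]
   B -0.03 -0.13 [-88.4   2.  -40.1]
   B -0.045 -0.17 [-119.3  -20.6  -39.9]
   B -0.045 -0.15 [-109.3  -12.3  -37.8]
   B -0.045 -0.13 [-100.9   -4.5  -33.7]
   B -0.06 -0.17 [-120.9  -21.8  -40. ]
   B -0.06 -0.15 [-118.6  -20.   -38.5]
   B -0.06 -0.13 [-111.2  -13.1  -32.6]
A -0.04 [-116.6  -26.6  -33. ]
   B -0.03 -0.17 [-107.4  -19.1  -37.8]
   B -0.03 -0.15 [-98.  -11.2 -39.3]
   B -0.03 -0.13 [-88.2  -3.  -37.7]
   B -0.045 -0.17 [-115.8  -25.8  -33.2]
   B -0.045 -0.15 [-107.9  -17.9  -33.3]
   B -0.045 -0.13 [-100.5  -10.   -30.6]
   B -0.06 -0.17 [-116.6  -26.6  -33. ]
   B -0.06 -0.15 [-116.6  -26.6  -33. ]
   B -0.06 -0.13 [-110.4  -19.8  -28.9]
A -0.06 [-113.2  -29.4  -27.3]
   B -0.03 -0.17 [-104.2  -31.3  -19.1]
   B -0.03 -0.15 [-91.1 -32.  -10.3]
   B -0.03 -0.13 [-75.7 -30.7  -2.6]
   B -0.045 -0.17 [-112.2  -28.2  -28. ]
   B -0.045 -0.15 [-106.2  -21.1  -29.4]
   B -0.045 -0.13 [-99.8 -13.5 -28. ]
   B -0.06 -0.17 [-113.2  -29.4  -27.3]
   B -0.06 -0.15 [-113.2  -29.4  -27.3]
   B -0.06 -0.13 [-109.1  -24.1  -25.2]
```

```bash
python3 - <<'E'
from sim import *
q0=np.array([-.1385,.016,np.radians(14.6-90)])
for cx in (.045,.05):
 for yc in (.02,.04):
  q=run(q0,(-.1385+cx,-.09),(-.1385+cx,yc),mu=.2); print("C",cx,yc,show(q))
  for ax in (-.045,-.055):
   for y1 in (0,-.02,-.04,-.06):
    print("   A",ax,y1,show(run(q,(q[0]+ax,.12),(q[0]+ax,y1),mu=.2)))
E
```

```text
C 0.045 0.02 [-149.4   44.8  -53.8]
   A -0.045 0 [-127.    14.5  -27.6]
   A -0.045 -0.02 [-123.6   12.   -22.6]
   A -0.045 -0.04 [-122.7   11.4  -21.2]
   A -0.045 -0.06 [-122.7   11.4  -21.2]
   A -0.055 0 [-132.5   22.2  -28. ]
   A -0.055 -0.02 [-130.4   20.7  -24.6]
   A -0.055 -0.04 [-130.5   20.7  -24.6]
   A -0.055 -0.06 [-130.5   20.8  -24.6]
C 0.045 0.04 [-154.5   54.1  -45.2]
   A -0.045 0 [-130.9   28.9  -21.8]
   A -0.045 -0.02 [-129.3   27.9  -19.2]
   A -0.045 -0.04 [-129.3   27.9  -19.2]
   A -0.045 -0.06 [-129.3   27.9  -19.2]
   A -0.055 0 [-137.4   36.1  -22.4]
   A -0.055 -0.02 [-137.2   36.   -22.2]
   A -0.055 -0.04 [-137.2   36.   -22.2]
   A -0.055 -0.06 [-137.2   36.   -22.1]
C 0.05 0.02 [-148.6   41.6  -53.6]
   A -0.045 0 [-126.9   11.9  -28.4]
   A -0.045 -0.02 [-123.3    9.2  -23.3]
   A -0.045 -0.04 [-121.9    8.4  -21.2]
   A -0.045 -0.06 [-121.9    8.4  -21.2]
   A -0.055 0 [-132.3   19.6  -28.8]
   A -0.055 -0.02 [-129.7   17.6  -24.6]
   A -0.055 -0.04 [-129.7   17.7  -24.6]
   A -0.055 -0.06 [-129.7   17.7  -24.6]
C 0.05 0.04 [-153.3   49.9  -44.8]
   A -0.045 0 [-130.4   25.4  -22.5]
   A -0.045 -0.02 [-128.1   24.1  -19.1]
   A -0.045 -0.04 [-128.1   24.1  -19.1]
   A -0.045 -0.06 [-128.1   24.1  -19.1]
   A -0.055 0 [-136.8   32.5  -23.1]
   A -0.055 -0.02 [-136.1   32.1  -22. ]
   A -0.055 -0.04 [-136.1   32.1  -22. ]
   A -0.055 -0.06 [-136.1   32.1  -22. ]
```

```bash
cat >> h.py <<'E'
R0=np.array([.645,-.040]); FY=np.radians(-8.0)
def f2w(x,y,z=None):
    c,s=np.cos(FY),np.sin(FY); p=R0+np.array([c*x-s*y,s*x+c*y]); return np.array([*p,z]) if z is not None else p
def w2f(p):
    c,s=np.cos(FY),np.sin(FY); d=np.asarray(p)[:2]-R0; return np.array([c*d[0]+s*d[1],-s*d[0]+c*d[1]])
E
python3 - <<'E'
from bench import manip
from h import *
o=manip.get_obs()
print(w2f(o["ee_pos"]), plan(o,[f2w(-.0885,-.06,.13),f2w(-.0885,-.06,.044),f2w(-.0885,.02,.044)],np.pi/2+FY))
E
```

```text
[-0.21081276 -0.04033   ] ([[170.1, 122.3, 20.1], [256.1, 122.3, 20.1], [256.1, 122.6, -59.9]], [0.004, 0.0, 0.0])
```

Call:
move_arm --deltas '[[[0,20,40,10,0,0,0],[0,50,80,20,0,0,0],[0,85,110,20,0,0,0],[0,120,122,20,0,0,0],[0,155,122,20,0,0,0],[0,190,122,20,0,0,0],[0,225,122,20,0,0,0],[0,250,122,20,0,0,0],[0,256,122,20,0,0,0],[0,256,122,12,0,0,0],[0,256,122,4,0,0,0],[0,256,122,-4,0,0,0],[0,256,122,-12,0,0,0],[0,256,122,-20,0,0,0]]]'

```text
time_s: 4.17
ee_pos: [0.5556, -0.0473, 0.046]
orientation: [0.466, 0.533, 0.464, -0.532]
ft_force: [3.0, -7.6, -1.5]
finger_gap: -0.0003
```

Call:
move_arm --deltas '[[[0,2,0,-8,0,0,0],[0,2,0,-16,0,0,0],[0,2,0,-24,0,0,0],[0,2,0,-32,0,0,0],[0,2,0,-40,0,0,0],[0,2,0,-40,0,0,0]]]'

```text
time_s: 4.67
ee_pos: [0.5624, -0.0056, 0.0458]
orientation: [0.467, 0.534, 0.464, -0.531]
ft_force: [1.2, -0.4, 1.8]
finger_gap: -0.0003
```

```bash
cat > look.py <<'E'
import sys
from bench import manip
from h import *
tag=sys.argv[1]
for n in sys.argv[2:]:
    c=manip.camera(n); im=c["image"][:,:,::-1]
    if n=="top": x0,y0,w,h,s=130,150,200,160,4
    elif n=="scene": x0,y0,w,h,s=205,120,190,160,4
    else: x0,y0,w,h,s=0,0,512,384,1.5
    im=cv2.resize(im[y0:y0+h,x0:x0+w],None,fx=s,fy=s,interpolation=cv2.INTER_CUBIC); cv2.imwrite(f"pics/{n}{tag}.png",im)
    import pickle; c["crop"]=(x0,y0,s); pickle.dump(c,open(f"last_{n}.pkl","wb"))
o=manip.get_obs(); print("t",o["time_s"],"ee fence",np.round(w2f(o["ee_pos"])*1000,1),o["ee_pos"][2],np.round(o["ft_force"],1))
E
cat >> h.py <<'E'
def cp(n,u,v,z):
    import pickle; c=pickle.load(open(f"last_{n}.pkl","rb")); x0,y0,s=c["crop"]
    return px2w(c,x0+(u+.5)/s-.5,y0+(v+.5)/s-.5,z)
E
python3 look.py 2 top scene wrist
```

```text
t 4.8167 ee fence [-87.3  20.7] 0.04492295433182296 [-0.6  1.1  0.8]
```

View pics/scene2.png

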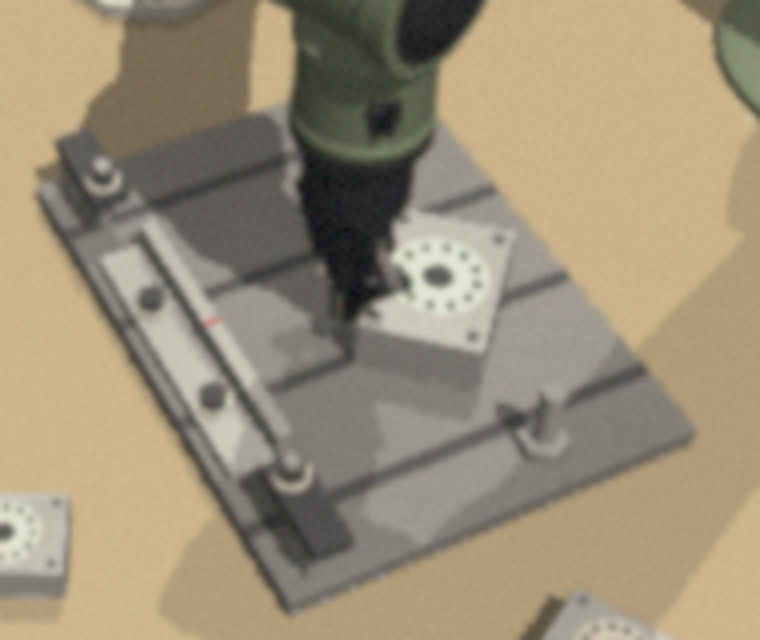

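View pics/wrist2.png

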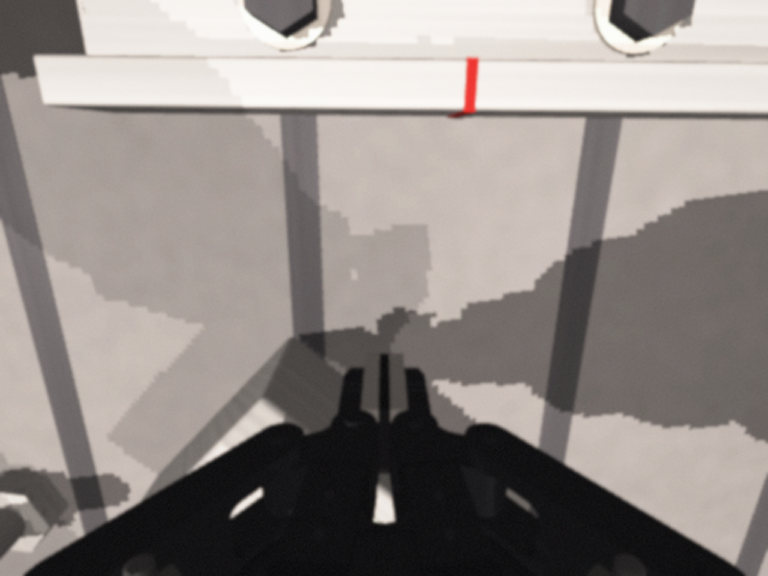

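```bash
python3 - <<'E'
from h import *
for p in [(42,104),(468,114),(768,117)]: w=cp("wrist",*p,.052); print(np.round(w,4),w2f(w))
a=cp("wrist",42,104,.052);b=cp("wrist",768,117,.052); print("fence dir deg",np.degrees(np.arctan2(*(a-b)[:2])))
P=[cp("scene",*p,.065) for p in [(478,355),(515,235)]]; print(np.round([w2f(p) for p in P],4),np.linalg.norm(P[0]-P[1]))
d=P[0]-P[1]; print("short edge dir fence deg",np.degrees(np.arctan2(d[1],d[0]))+8)
E
```

```text
[0.6626 0.0686 0.052 ] [0.0023416  0.11003219]
[ 0.6455 -0.0393  0.052 ] [0.00043384 0.00078727]
[ 0.6344 -0.1159  0.052 ] [ 5.21328938e-05 -7.66853503e-02]
fence dir deg 8.70250505488882
[[-0.1355  0.1197]
 [-0.2189  0.0356]] 0.11842746527582079
short edge dir fence deg 45.20231301408409
```

```bash
python3 - <<'E'
from sim import *
q0=np.array([-.145,.046,np.radians(-45)])
for s in (.042,.05):
  c0=q0[:2]+np.array([[np.cos(q0[2]),-np.sin(q0[2])],[np.sin(q0[2]),np.cos(q0[2])]])@np.array([-.045-.01,-s])
  for ang in (-45,-60,-30,-90):
    for L in (.04,.05,.06,.07):
      d=np.array([np.cos(np.radians(ang)),np.sin(np.radians(ang))])
      print(s,ang,L,np.round(c0*1e3),show(run(q0,c0,c0+d*L)))
E
```

```text
0.042 -45 0.04 [-214.   55.] [-121.    34.1  -28.6]
0.042 -45 0.05 [-214.   55.] [-115.    31.5  -24. ]
0.042 -45 0.06 [-214.   55.] [-109.3   29.1  -19.3]
0.042 -45 0.07 [-214.   55.] [-104.1   26.6  -14.3]
0.042 -60 0.04 [-214.   55.] [-128.2   32.8  -26.5]
0.042 -60 0.05 [-214.   55.] [-124.3   30.   -21.7]
0.042 -60 0.06 [-214.   55.] [-120.5   27.8  -17.3]
0.042 -60 0.07 [-214.   55.] [-116.9   26.   -13.1]
0.042 -30 0.04 [-214.   55.] [-118.6   33.2  -30.5]
0.042 -30 0.05 [-214.   55.] [-110.5   30.7  -27.2]
0.042 -30 0.06 [-214.   55.] [-102.2   28.5  -24. ]
0.042 -30 0.07 [-214.   55.] [-94.   26.5 -20.6]
0.042 -90 0.04 [-214.   55.] [-137.7   37.3  -31.6]
0.042 -90 0.05 [-214.   55.] [-136.6   36.6  -29.9]
0.042 -90 0.06 [-214.   55.] [-136.6   36.6  -29.9]
0.042 -90 0.07 [-214.   55.] [-136.6   36.6  -29.9]
0.05 -45 0.04 [-219.   50.] [-123.7   35.9  -27.3]
0.05 -45 0.05 [-219.   50.] [-118.4   33.8  -22.5]
0.05 -45 0.06 [-219.   50.] [-113.5   31.7  -17.5]
0.05 -45 0.07 [-219.   50.] [-109.    29.5  -12.5]
0.05 -60 0.04 [-219.   50.] [-130.4   34.8  -26.2]
0.05 -60 0.05 [-219.   50.] [-127.    32.4  -21.5]
0.05 -60 0.06 [-219.   50.] [-123.7   30.5  -17. ]
0.05 -60 0.07 [-219.   50.] [-120.7   29.   -12.9]
0.05 -30 0.04 [-219.   50.] [-121.3   35.1  -28.4]
0.05 -30 0.05 [-219.   50.] [-113.8   33.   -24.5]
0.05 -30 0.06 [-219.   50.] [-106.1   31.5  -20.7]
0.05 -30 0.07 [-219.   50.] [-98.6  30.1 -16.8]
0.05 -90 0.04 [-219.   50.] [-140.    40.1  -35. ]
0.05 -90 0.05 [-219.   50.] [-140.    40.1  -35. ]
0.05 -90 0.06 [-219.   50.] [-140.    40.1  -35. ]
0.05 -90 0.07 [-219.   50.] [-140.    40.1  -35. ]
```

```bash
cat >> h.py <<'E'
FY=np.radians(-8.5)
E
python3 - <<'E'
from bench import manip
from h import *
o=manip.get_obs()
print(w2f(o["ee_pos"]), plan(o,[f2w(-.0885,.01,.13),f2w(-.2,.1,.13),f2w(-.2,.1,.044),f2w(-.2,-.02,.044)],np.pi/2+FY))
E
```

```text
[-0.0874776   0.01997126] ([[-85.1, -0.8, 10.0], [-85.6, -111.1, -81.4], [0.4, -111.5, -81.4], [0.4, -113.0, 38.5]], [0.013, 0.0, -0.005])
```

Call:
move_arm --deltas '[[[0,-10,0,6,0,0,0],[0,-50,0,6,0,0,0],[0,-85,0,5,0.013,0,0],[0,-85,-30,-15,0.013,0,0],[0,-85,-60,-40,0.013,0,0],[0,-85,-90,-65,0.013,0,0],[0,-85,-111,-81,0.013,0,0],[0,-60,-111,-82,0.013,0,0],[0,-25,-111,-82,0.013,0,0],[0,0,-111,-82,0.013,0,0],[0,0,-111,-75,0.013,0,0],[0,0,-111,-67,0.013,0,0],[0,0,-111,-59,0.013,0,0],[0,0,-111,-51,0.013,0,0],[0,0,-111,-43,0.013,0,0],[0,0,-111,-35,0.013,0,0],[0,0,-112,-27,0.013,0,0],[0,0,-112,-19,0.013,0,0],[0,0,-112,-11,0.013,0,0],[0,0,-112,-3,0.013,0,0]]]'

```text
time_s: 6.48
ee_pos: [0.4508, 0.01, 0.0461]
orientation: [0.463, 0.537, 0.46, -0.534]
ft_force: [-4.6, 6.0, -1.7]
finger_gap: -0.0002
```

```bash
python3 look.py 3 top scene wrist
```

```text
t 6.6333 ee fence [-199.1   20.4] 0.04580144237539453 [-1.6  0.3  0.3]
```

View pics/scene3.png

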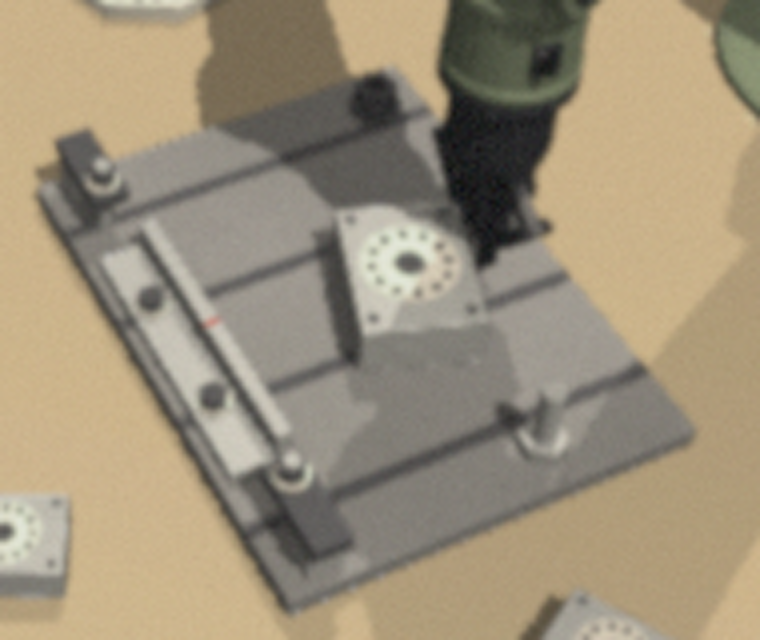

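View pics/wrist3.png

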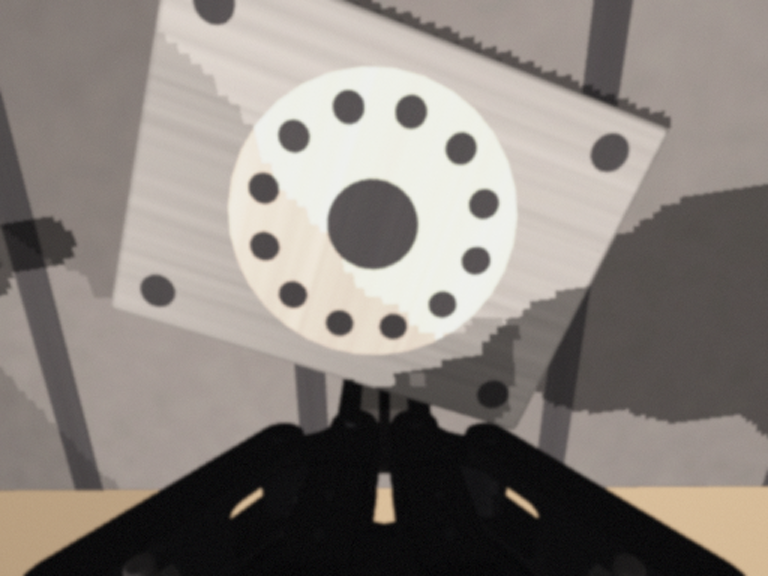

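```bash
cat > blk.py <<'E'
from h import *
def pose(pts,cam):
    """pts: rear-left, rear-right, front-right top corners px (rear = long side away from fence)"""
    P=np.array([w2f(cp(cam,*p,.065)) for p in pts]); 
    ctr=(P[0]+P[2])/2; d=P[0]-P[1]; e=P[2]-P[1]
    print("corners",np.round(P*1e3,1).tolist(),"len",np.round([np.linalg.norm(d),np.linalg.norm(e)],4),"ctr",np.round(ctr*1e3,1),"th",round(np.degrees(np.arctan2(d[1],d[0]))-90,1),round(np.degrees(np.arctan2(e[1],e[0])),1))
E
python3 - <<'E'
from blk import *
pose([(113,306),(515,428),(668,127)],"wrist")
pose([(488,320),(440,206),(336,211)],"scene")
E
```

```text
corners [[-159.9, 92.4], [-198.5, -17.9], [-115.5, -46.2]] len [0.1169 0.0876] ctr [-137.7   23.1] th -19.3 -18.8
corners [[-159.2, 94.5], [-185.3, -15.1], [-114.4, -43.9]] len [0.1127 0.0766] ctr [-136.8   25.3] th -13.4 -22.1
```

```bash
python3 - <<'E'
from sim import *
from bench import manip
print(np.round(manip.get_obs()["qpos"],2))
q0=np.array([-.138,.023,np.radians(-19)])
for x in (-.155,-.148,-.14):
  for y in (.085,.08,.075,.07,.065):
    print(x,y,show(run(q0,(x,.13),(x,y),hx=.011,mu=.15)),show(run(q0,(x,.13),(x,y),hx=.011,mu=.3)))
E
```

```text
[-0.07  0.61 -0.1   2.18  0.18  0.35 -2.05]
-0.155 0.085 [-139.6    9.4  -11.6] [-137.8    8.   -13.2]
-0.155 0.08 [-139.7    5.2   -9.9] [-137.5    3.8  -11.9]
-0.155 0.075 [-139.8    1.    -8.4] [-137.1   -0.6  -10.7]
-0.155 0.07 [-139.7   -3.4   -7. ] [-136.6   -5.1   -9.5]
-0.155 0.065 [-139.5   -7.9   -5.7] [-135.9   -9.6   -8.4]
-0.148 0.085 [-139.7   10.   -13.5] [-138.1    8.8  -15.1]
-0.148 0.08 [-140.     5.7  -12.1] [-137.9    4.2  -14.2]
-0.148 0.075 [-140.3    1.2  -10.9] [-137.7   -0.4  -13.3]
-0.148 0.07 [-140.4   -3.4   -9.8] [-137.3   -5.1  -12.5]
-0.148 0.065 [-140.5   -8.    -8.9] [-137.    -9.8  -11.7]
-0.14 0.085 [-139.8   11.2  -15.6] [-138.3   10.1  -17.2]
-0.14 0.08 [-140.3    6.7  -14.7] [-138.3    5.4  -16.7]
-0.14 0.075 [-140.8    2.1  -13.9] [-138.3    0.5  -16.3]
-0.14 0.07 [-141.2   -2.7  -13.2] [-138.3   -4.3  -15.9]
-0.14 0.065 [-141.6   -7.4  -12.7] [-138.2   -9.2  -15.5]
```

Call:
move_arm --deltas '[[[0,-5,0,-8,0,0,0],[0,-40,0,-15,0.1,0,0],[0,-80,0,-25,0.22,0,0],[0,-90,15,-50,0.34,0,0],[0,-90,30,-80,0.46,0,0],[0,-90,46,-105,0.58,0,0],[0,-90,46,-105,0.7,0,0],[0,-90,46,-105,0.82,0,0],[0,-90,46,-105,0.94,0,0],[0,-90,46,-105,1.06,0,0],[0,-90,46,-105,1.18,0,0],[0,-90,46,-105,1.3,0,0],[0,-90,46,-105,1.42,0,0],[0,-90,46,-105,1.54,0,0],[0,-90,46,-105,1.57,0,0],[0,-90,46,-105,1.57,0,0]]]'

```text
time_s: 7.97
ee_pos: [0.5114, 0.1077, 0.1336]
orientation: [-0.05, 0.706, -0.056, -0.704]
ft_force: [0.2, 0.6, -1.3]
finger_gap: -0.0003
```

```bash
python3 look.py 4 wrist; python3 - <<'E'
from bench import manip
from h import *
o=manip.get_obs()
print(np.round(o["qpos"],2), plan(o,[f2w(-.153,.125,.13),f2w(-.153,.125,.044),f2w(-.153,.078,.044)],FY))
E
```

```text
t 8.0167 ee fence [-153.8  125.5] 0.13430836191702933 [ 0.2 -0.6 -0.2]
[-1.09  1.06  1.34  2.   -1.17  1.17 -2.52] ([[4.3, 0.5, -0.8], [90.3, -0.0, -0.4], [90.6, 47.0, -0.4]], [0.001, -0.005, -0.007])
```

View pics/wrist4.png

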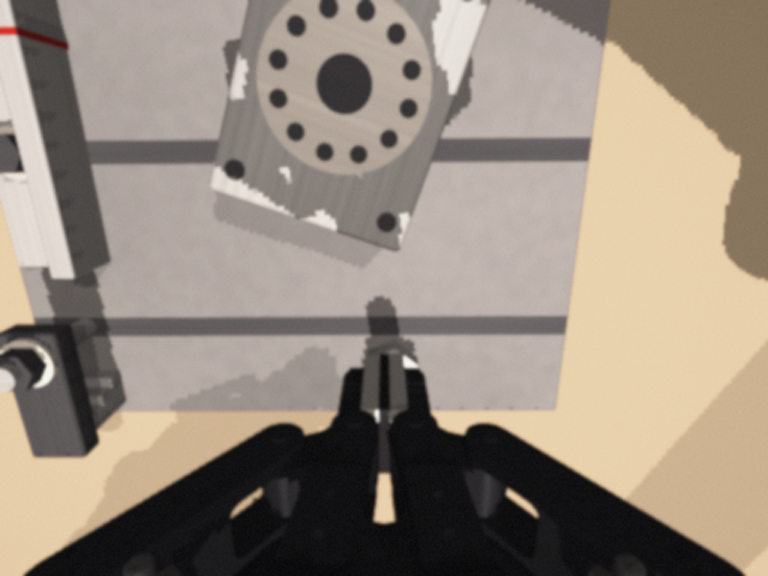

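Call:
move_arm --deltas '[[[0,0,0,0,-0.12,0,0],[0,0,0,0,-0.24,0,0],[0,0,0,0,-0.36,0,0],[0,0,0,0,-0.48,0,0],[0,0,0,0,-0.6,0,0],[0,0,0,0,-0.72,0,0],[0,0,0,0,-0.84,0,0],[0,0,0,0,-0.96,0,0],[0,0,0,0,-1.08,0,0],[0,0,0,0,-1.2,0,0],[0,0,0,0,-1.32,0,0],[0,0,0,0,-1.44,0,0],[0,0,0,0,-1.56,0,0],[0,0,0,0,-1.68,0,0],[0,0,0,0,-1.8,0,0],[0,0,0,0,-1.92,0,0],[0,0,0,0,-2.04,0,0],[0,0,0,0,-2.16,0,0],[0,0,0,0,-2.28,0,0],[0,0,0,0,-2.4,0,0]]]'

```text
time_s: 9.68
ee_pos: [0.5128, 0.1089, 0.1372]
orientation: [0.643, 0.302, 0.637, -0.299]
ft_force: [-0.1, -0.6, -0.3]
finger_gap: 0.0001
```

```bash
python3 - <<'E'
from bench import manip
from h import *
o=manip.get_obs()
print(o["time_s"],np.round(o["qpos"],2),w2f(o["ee_pos"]), plan(o,[f2w(-.153,.125,.13),f2w(-.153,.125,.044),f2w(-.153,.078,.044)],FY))
E
```

```text
9.6833 [-0.9   0.69  0.84  2.   -0.73  0.78 -0.5 ] [-0.15272854  0.12774225] ([[7.2, -2.3, 1.6], [93.2, -2.9, 0.9], [93.2, -37.9, 32.3]], [-0.73, 0.01, -0.004])
```

Call:
move_arm --deltas '[[[0,7,-2,1,-0.12,0,0],[0,7,-2,1,-0.24,0,0],[0,7,-2,1,-0.36,0,0],[0,7,-2,1,-0.48,0,0],[0,7,-2,1,-0.6,0,0],[0,20,-3,1,-0.72,0,0],[0,50,-3,1,-0.73,0,0],[0,80,-3,1,-0.73,0,0],[0,93,-3,1,-0.73,0,0],[0,93,-3,1,-0.73,0,0],[0,93,-8,5.5,-0.73,0,0],[0,93,-13,10,-0.73,0,0],[0,93,-18,14.5,-0.73,0,0],[0,93,-23,19,-0.73,0,0],[0,93,-28,23.5,-0.73,0,0],[0,93,-33,28,-0.73,0,0],[0,93,-38,32,-0.73,0,0],[0,93,-38,32,-0.73,0,0]]]'

```text
time_s: 11.18
ee_pos: [0.5053, 0.0594, 0.0455]
orientation: [0.709, 0.053, 0.701, -0.052]
ft_force: [-0.2, 1.1, 0.8]
finger_gap: 0.0001
```

```bash
python3 look.py 5 wrist scene top; python3 - <<'E'
from bench import manip
from h import *
o=manip.get_obs()
print(o["time_s"],np.round(o["qpos"],2),w2f(o["ee_pos"]))
E
```

```text
t 11.3333 ee fence [-152.8   78. ] 0.04487009945526905 [-0.1 -0.1 -0.3]
11.3333 [-0.58  0.73  0.47  2.06 -0.68  0.49  0.26] [-0.15279282  0.07798767]
```

View pics/scene5.png

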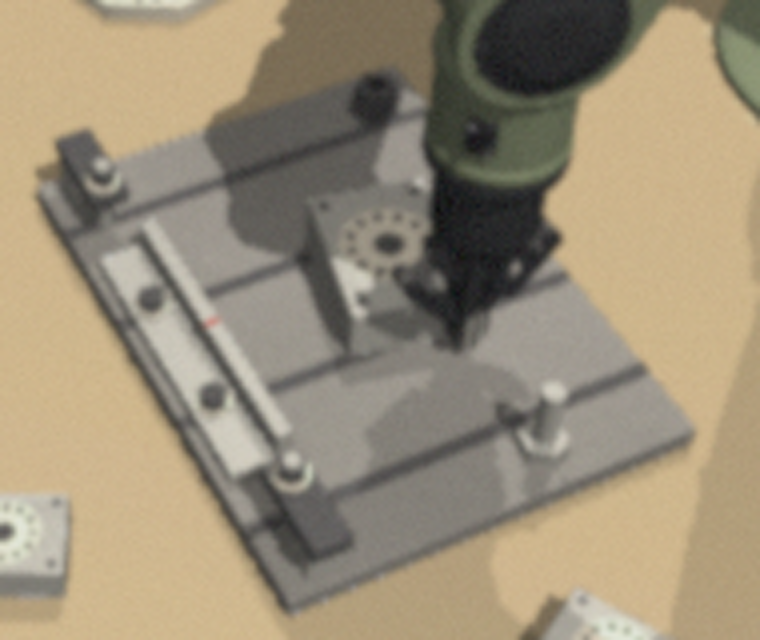

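View pics/top5.png

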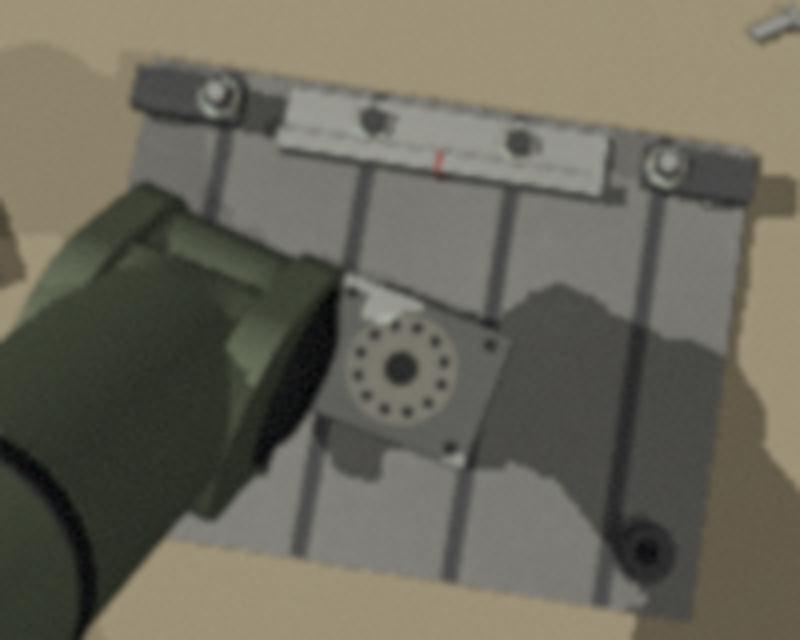

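```bash
python3 - <<'E'
from h import *
r=w2f(cp("top",438,176,.052)); b=w2f(cp("top",401,369,.065)); print("top",r,b,b-r)
r=w2f(cp("scene",212,322,.052)); b=w2f(cp("scene",387,244,.065)); print("scene",r,b,b-r)
E
```

```text
top [-0.00353274 -0.00417063] [-0.13500274 -0.00281356] [-0.13147     0.00135707]
scene [0.00905696 0.00248583] [-0.13166842  0.00107666] [-0.14072538 -0.00140917]
```

```bash
python3 - <<'E'
from bench import manip
from h import *
o=manip.get_obs(); print(np.round(fmtR(o),2))
print(plan(o,[f2w(-.153,.09,.045),f2w(-.153,.09,.14),f2w(-.225,.0,.14),f2w(-.225,0,.038)],np.pi/2+FY-.02))
E
```

```text
[[ 0.01  0.15  0.99]
 [-0.    0.99 -0.15]
 [-1.    0.    0.01]]
([[-0.1, 12.0, -0.2], [-95.1, 12.1, 0.9], [-96.0, -77.9, -71.1], [6.0, -78.0, -72.3]], [-1.55, 0.01, 0.008])
```

Call:
move_arm --deltas '[[[0,-5,8,0,0,0,0],[0,-45,10,0,0,0,0],[0,-85,10,0,0.1,0,0],[0.3,-96,-15,-10,0.22,0,0],[0.6,-96,-40,-30,0.34,0,0],[1,-96,-60,-50,0.46,0,0],[1,-96,-78,-71,0.58,0,0],[1,-96,-78,-71,0.7,0,0],[1,-96,-78,-71,0.82,0,0],[1,-96,-78,-71,0.94,0,0],[1,-96,-78,-71,1.06,0,0],[1,-96,-78,-71,1.18,0,0],[1,-96,-78,-71,1.3,0,0],[1,-96,-78,-71,1.42,0,0],[1,-96,-78,-71,1.54,0,0],[1,-96,-78,-71,1.59,0,0],[1,-96,-78,-71,1.59,0,0]]]'

```text
time_s: 12.75
ee_pos: [0.4228, -0.0063, 0.1402]
orientation: [0.459, 0.543, 0.453, -0.538]
ft_force: [-0.5, 1.1, -0.2]
finger_gap: 0.0854
```

```bash
python3 look.py 6 wrist scene; python3 - <<'E'
from bench import manip
from h import *
o=manip.get_obs()
print(o["time_s"],np.round(o["qpos"],2),w2f(o["ee_pos"]),np.round(fmtR(o),3).tolist())
print(plan(o,[f2w(-.225,.0,.14),f2w(-.225,0,.038),f2w(-.15,0,.038)],np.pi/2+FY))
E
```

```text
t 12.85 ee fence [-224.8    0.3] 0.14022348874539978 [0.3 0.8 0.3]
12.85 [-0.89  0.67  1.09  2.25 -0.92  0.77 -0.89] [-0.22478516  0.00033773] [[0.012, 0.986, -0.163], [-0.001, -0.163, -0.987], [-1.0, 0.012, -0.001]]
([[0.2, -0.2, 0.3], [102.2, -1.4, 0.4], [103.1, 73.6, -0.7]], [-0.016, -0.001, -0.012])
```

View pics/wrist6.png

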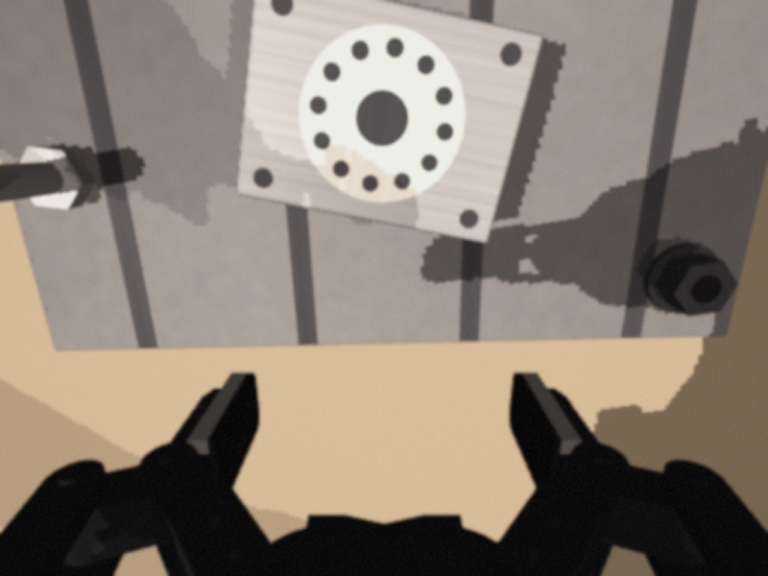

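View pics/scene6.png

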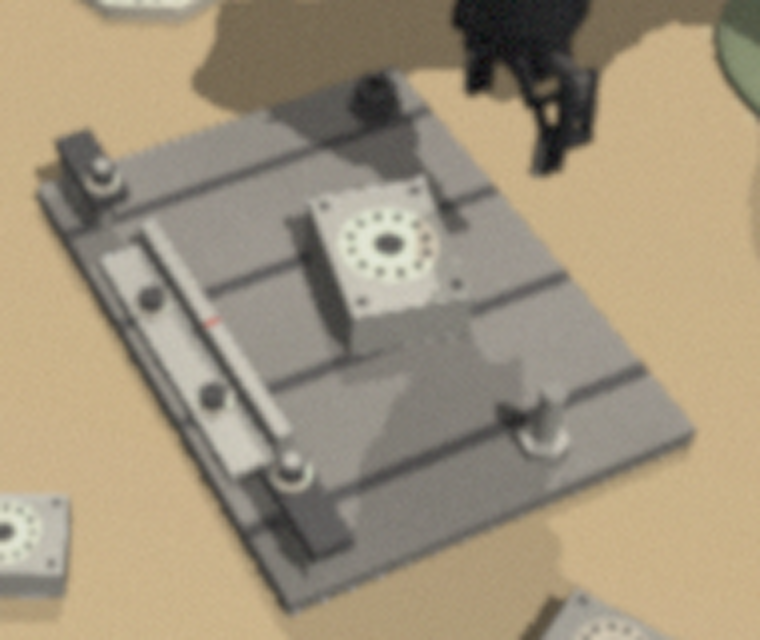

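```bash
python3 - <<'E'
from blk import *
pose([(237,192),(487,242),(543,38)],"wrist")
pose([(466,298),(424,177),(308,200)],"scene")
E
```

```text
corners [[-164.2, 67.3], [-189.8, -47.9], [-104.6, -66.6]] len [0.118  0.0872] ctr [-134.4    0.3] th -12.5 -12.3
corners [[-156.0, 70.3], [-189.9, -46.2], [-101.2, -62.8]] len [0.1214 0.0902] ctr [-128.6    3.8] th -16.2 -10.6
```

Call:
move_arm --deltas '[[[1,35,0,0,-0.016,0,0],[1,70,0,0,-0.016,0,0],[1,100,-1,0,-0.016,0,0],[1,102,-1,0,-0.016,0,0],[1,102,8,0,-0.016,0,0],[1,102,16,0,-0.016,0,0],[1,102,24,0,-0.016,0,0],[1,102,30,0,-0.016,0,0],[1,102,36,0,-0.016,0,0],[1,102,42,0,-0.016,0,0],[1,102,48,0,-0.016,0,0],[1,102,54,0,-0.016,0,0],[1,102,60,0,-0.016,0,0],[1,102,66,0,-0.016,0,0],[1,102,70,0,-0.016,0,0],[1,102,70,0,-0.016,0,0]]]'

```text
time_s: 14.18
ee_pos: [0.4939, -0.0178, 0.0402]
orientation: [0.465, 0.538, 0.459, -0.532]
ft_force: [-1.3, 0.8, -0.2]
finger_gap: 0.0857
```

```bash
python3 look.py 7 wrist scene; python3 - <<'E'
from bench import manip
from h import *
o=manip.get_obs()
print(np.round(o["qpos"],2),np.round(fmtR(o),3).tolist(),o["ft_force"])
E
```

```text
t 14.2833 ee fence [-152.8   -0.4] 0.040180088472991274 [-1.8  1.1 -0.7]
[-0.65  0.87  0.82  2.11 -1.12  0.67 -0.76] [[0.013, 0.989, -0.146], [-0.001, -0.146, -0.989], [-1.0, 0.013, -0.001]] [-1.81292586  1.06588419 -0.67798117]
```

View pics/wrist7.png

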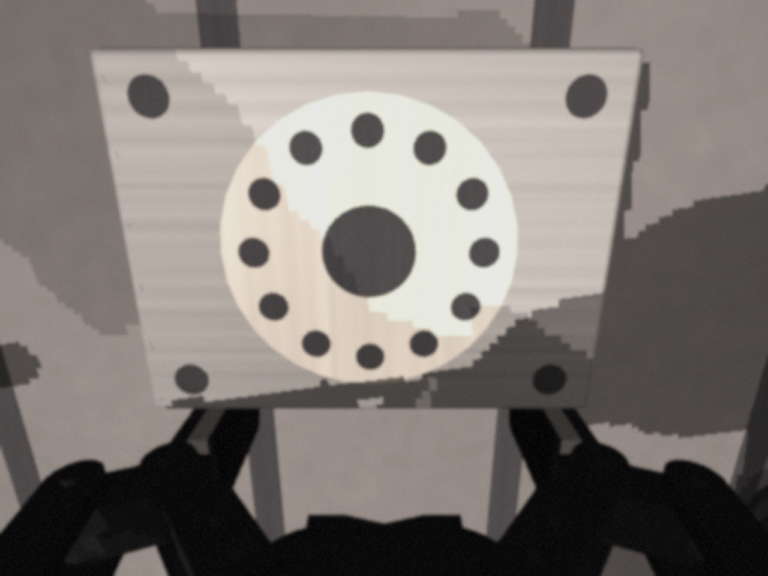

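View pics/scene7.png

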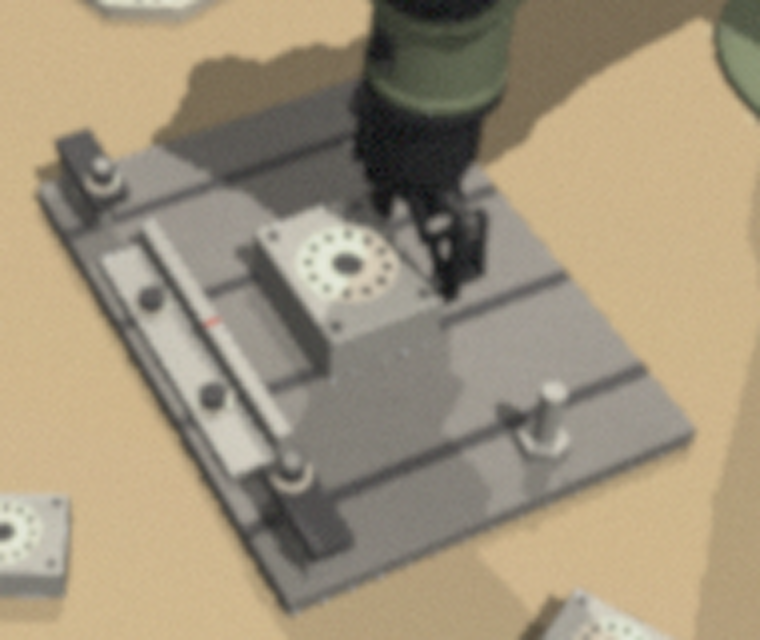

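```bash
python3 - <<'E'
from blk import *
pose([(156,407),(588,408),(641,50)],"wrist"); print(w2f(cp("wrist",369,250,.065)))
E
```

```text
corners [[-141.3, 62.8], [-141.3, -55.3], [-53.7, -53.9]] len [0.1181 0.0876] ctr [-97.5   4.5] th -0.0 1.0
[-0.09719265  0.00417546]
```

Call:
move_arm --deltas '[[[1,0,6,0,0,0,0],[1,0,13,0,0,0,0],[1,0,20,0,0,0,0],[1,0,27,0,0,0,0],[1,0,33,0,0,0,0],[1,0,38,0,0,0,0],[1,0,38,0,0,0,0]]]'

```text
time_s: 14.87
ee_pos: [0.532, -0.0233, 0.0412]
orientation: [0.466, 0.538, 0.459, -0.532]
ft_force: [-1.6, 0.6, -1.3]
finger_gap: 0.0853
```

```bash
python3 look.py 8 wrist
```

```text
t 14.9167 ee fence [-114.2   -0.3] 0.041311687275351956 [-2.3 -0.2 -0.9]
```

View pics/wrist8.png

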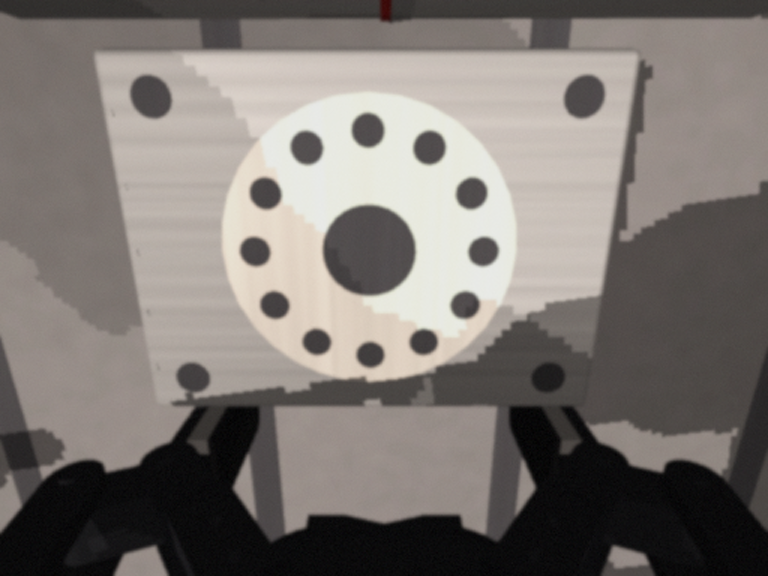

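Call:
move_arm --deltas '[[[1,1,3,0,0,0,0],[1,1,5,0,0,0,0],[1,1,7,0,0,0,0],[1,1,9,0,0,0,0],[1,1,10,0,0,0,0]]]'

```text
time_s: 15.33
ee_pos: [0.5409, -0.0247, 0.0408]
orientation: [0.465, 0.538, 0.459, -0.532]
ft_force: [-11.8, 1.7, 4.9]
finger_gap: 0.0854
```

```bash
python3 look.py 9 wrist
```

```text
t 15.3833 ee fence [-105.1   -0.2] 0.04078167758886156 [-9.3  2.   2.9]
```

View pics/wrist9.png

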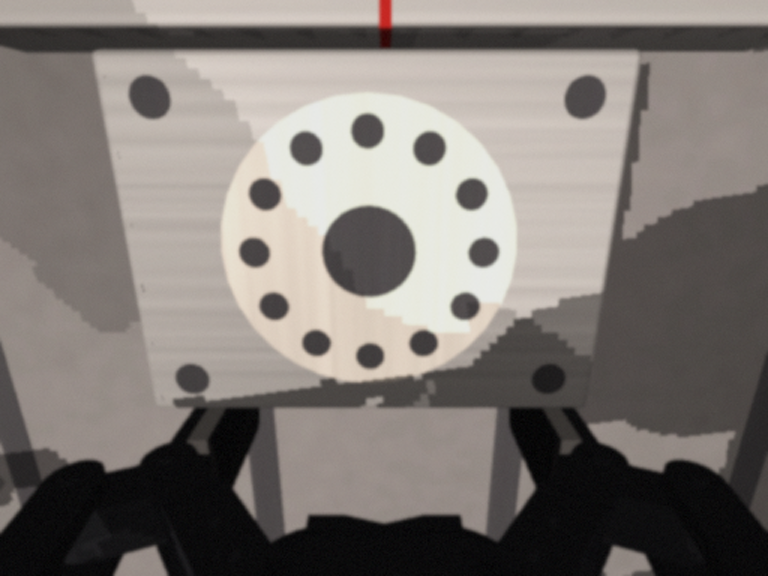

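```bash
python3 - <<'E'
from blk import *
print(w2f(cp("wrist",368,50,.065)),w2f(cp("wrist",368,26,.052)),w2f(cp("wrist",100,26,.052)),w2f(cp("wrist",650,26,.052)), w2f(cp("wrist",100,50,.065)),w2f(cp("wrist",638,50,.065)))
E
```

```text
[-0.00612553  0.00419728] [0.00130899 0.00459287] [0.00118311 0.06789945] [ 0.00144128 -0.06193834] [-0.00624198  0.06137068] [-0.00600836 -0.05333202]
```

Call:
move_arm --deltas '[[[1,0,2,0,0,0,0],[1,0,4,0,0,0,0],[1,0,6,0,0,0,0],[1,0,7,0,0,0,0]]]'

```text
time_s: 15.72
ee_pos: [0.547, -0.0255, 0.0409]
orientation: [0.465, 0.538, 0.46, -0.533]
ft_force: [-9.3, 1.4, -3.3]
finger_gap: 0.0855
```

```bash
python3 look.py 10 wrist
```

```text
t 15.7667 ee fence [-98.9  -0.1] 0.04095813812612226 [-7.3  0.5 -4.6]
```

View pics/wrist10.png

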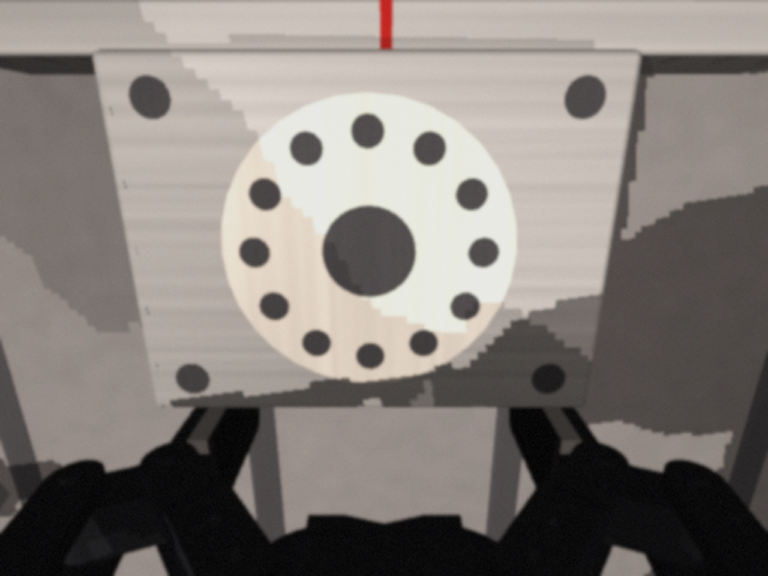

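Call:
move_arm --deltas '[[[1,0,1,0,0,0,0],[1,0,2,0,0,0,0],[1,0,2.5,0,0,0,0],[1,0,2.5,0,0,0,0]]]'

```text
time_s: 16.1
ee_pos: [0.5476, -0.0256, 0.041]
orientation: [0.464, 0.537, 0.461, -0.533]
ft_force: [-15.5, 2.5, 3.4]
finger_gap: 0.0856
```

Call:
move_arm --deltas '[[[1,0,2,0,0,0,0],[1,0,3,0,0,0,0],[1,0,3.5,0,0,0,0],[1,0,3.5,0,0,0,0]]]'

```text
time_s: 16.43
ee_pos: [0.5476, -0.0256, 0.041]
orientation: [0.462, 0.535, 0.463, -0.535]
ft_force: [-26.9, 3.7, 12.8]
finger_gap: 0.0857
```

```bash
python3 look.py 11 wrist;  python3 - <<'E'
from bench import manip
print(manip.get_obs()["ft_force"],manip.get_obs()["ft_torque"])
E
```

```text
t 16.4833 ee fence [-98.5  -0.2] 0.04096029037985424 [-26.5   2.9  12.5]
[-26.51403209   2.94807268  12.5440058 ] [0.92243329 5.14026377 0.18500228]
```

View pics/wrist11.png

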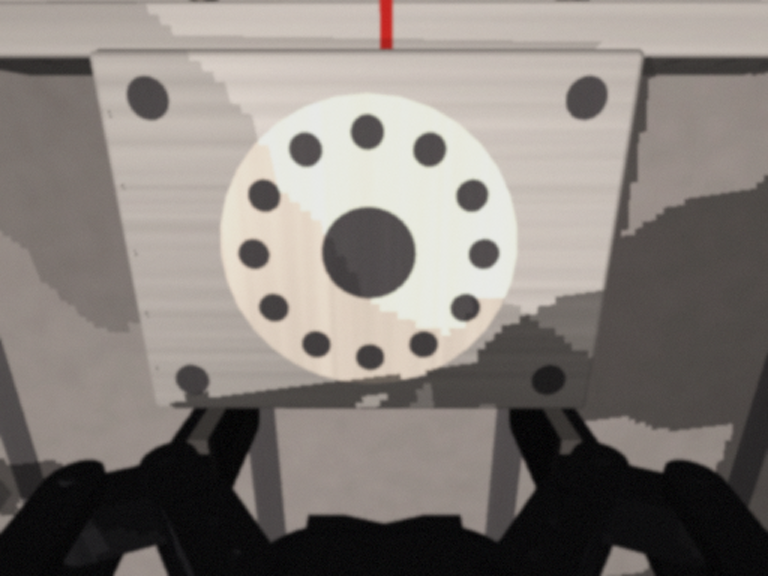

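Call:
move_arm --deltas '[[[1,0,-8,0,0,0,0],[1,0,-20,0,0,0,0],[1,0,-40,0,0,0,0],[1,0,-60,0,0,0,0],[1,-30,-65,0,0,0,0],[1,-65,-70,0,0,0,0],[1,-100,-75,0,0,0,0],[1,-140,-80,0,0,0,0],[1,-180,-80,0,0,0,0],[1,-180,-80,0,0,0,0]]]'

```text
time_s: 17.32
ee_pos: [0.4703, -0.0151, 0.2268]
orientation: [0.463, 0.538, 0.461, -0.532]
ft_force: [0.6, 0.6, -0.6]
finger_gap: 0.0852
```

```bash
python3 look.py 12 wrist scene top
```

```text
t 17.4667 ee fence [-178.3   -0.3] 0.2212644890492705 [-1.   0.8  0. ]
```

View pics/wrist12.png

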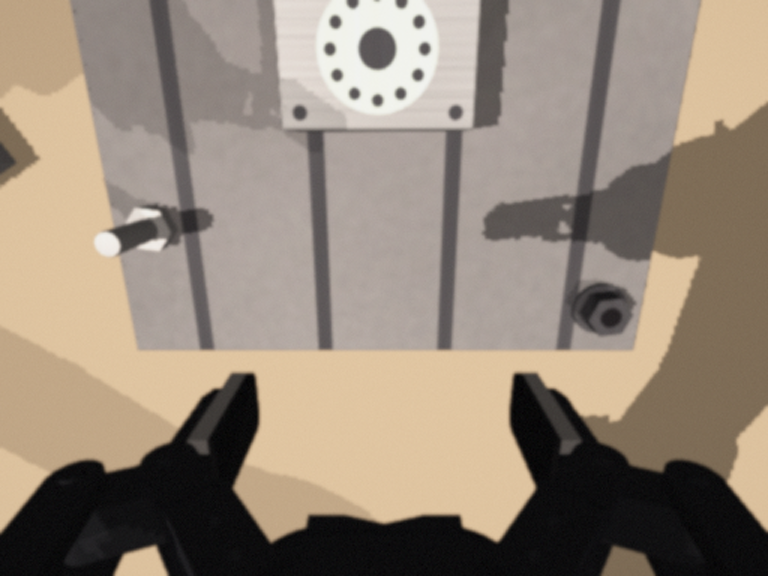

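View pics/scene12.png

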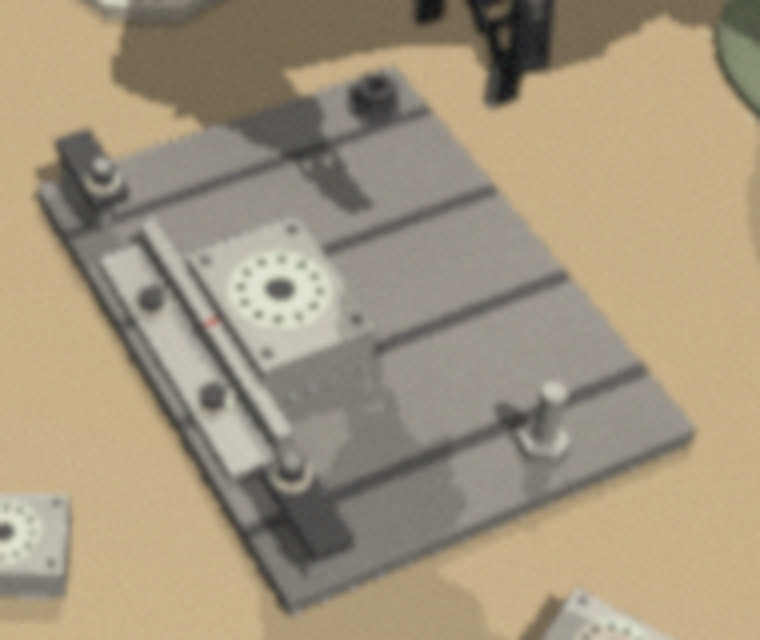

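View pics/top12.png

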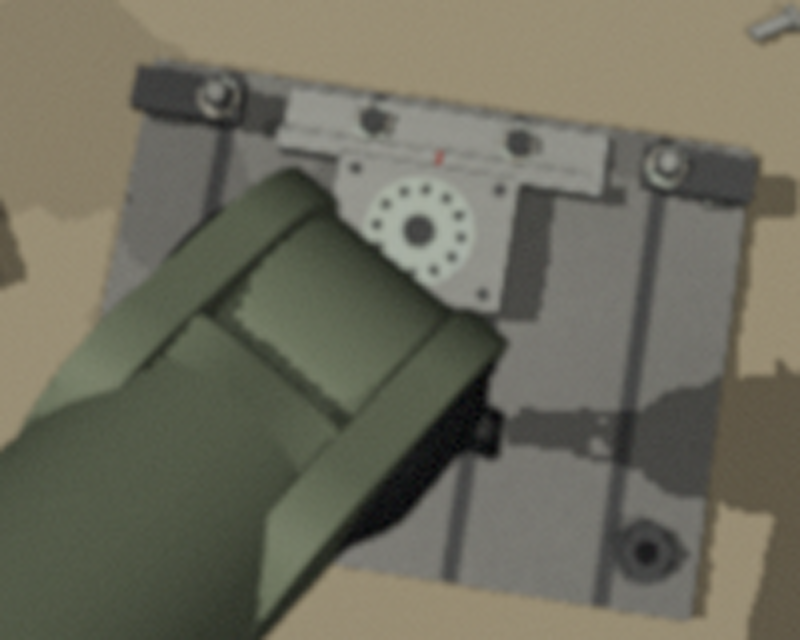

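```bash
python3 - <<'E'
from h import *
b=w2f(cp("top",420,231,.065)); r=w2f(cp("top",437,167,.052)); e1=w2f(cp("top",280,150,.052)); e2=w2f(cp("top",605,195,.052)); print("top",b,r,b-r,e1,e2,(e1+e2)/2)
b=w2f(cp("scene",280,289,.065)); r=w2f(cp("scene",214,325,.052)); print("scene",b,r,b-r)
print("wrist rear",w2f(cp("wrist",284,129,.065)),w2f(cp("wrist",476,128,.065)),w2f(cp("wrist",377,48,.065)),w2f(cp("wrist",138,349,.02)),w2f(cp("wrist",634,349,.02)))
E
```

```text
top [-0.04421894  0.0003828 ] [ 0.00240293 -0.00248706] [-0.04662188  0.00286987] [-0.00289673  0.1029369 ] [ 0.00147572 -0.11592639] [-0.00071051 -0.00649475]
scene [-0.04253809  0.00589921] [0.00900826 0.00558856] [-0.05154634  0.00031065]
wrist rear [-0.08837105  0.06272854] [-0.08754566 -0.05653314] [-0.04329796  0.00476112] [-0.26226358  0.20790887] [-0.26042585 -0.20937274]
```

```bash
python3 - <<'E'
from bench import manip
print(manip.sign_off())
E
```

```text
the job is handed in; nothing more can be done
None
```

I turned the die block by about 75° and pushed it home with a long side flat on the fence. I took the hand away and handed the job in at about 17.5 s of the 72 s allowed. `sign_off` reports no verdict.

**How it went:** three pushes with the closed fingertips, each at an end or corner, turned the block to about 12.5° from square. A push with both open fingers on its long side then squared it. It was within about 1° of square with its centre about 97 mm from the fence, so well clear. After that I slid it in slowly. Over the last pushes the force rose from about 10 N to 27 N with no further movement, which means it was bearing on the fence.

**Last checks:**
- **Square:** the block's rear edge was parallel to the plate edge within about 0.2°.
- **Centred:** it was within about 5 mm of the red line in all three cameras.
- **Distance to the fence:** the cameras gave 43, 47 and 52 mm in front of the fence. The 52 mm comes from the scene camera, which was several millimetres off against the others throughout. The measurements alone do not settle the ±3 mm limit, so I relied on the force.
- **Bolt and nut:** they looked unmoved in the scene picture before handing in.
- **Mould plate:** it was not measured at the end, but the arm never went near it at low height.
- **Contact:** the wrist force was about zero after I took the hand away.

**One slip:** a wrist turn in the wrong direction brought the last joint to its range limit (-2.52). I turned it back before any further pushing.

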